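Check the lid-light switch of the miniatures case and close the case

ROBOT

A 6-joint arm with a two-finger parallel gripper is mounted at the origin on the work surface. World frame = base frame: x ahead of the robot, y to its left, z up, the work surface at z = 0. Lengths are in m, angles in rad, forces in N, time in s.
With the tool pointing down it reaches from about 0.225 to 0.875 m from the base axis. Payload 3.4 kg.
Tool frame: the origin (TCP) lies midway between the tips of the shut fingers; the grasp point (between the pads) lies 19 mm behind it (manip.tcp_to_grasp is the distance from the TCP to the grasp point, in m); x points along the fingers, y is the direction in which the jaws open and shut, and the axes are right-handed (so a half turn about x gives the same grasp; the last joint's range is limited). The gripper opens to 85 mm and grips with 20 to 120 N. Pads are 22 mm wide; open, the fingers measure 114 mm over their backs; the gripper's body (76 mm by 85 mm) begins 54 mm behind the grasp point. The pads swing forward as they close: fully open they stand 13 mm farther back than shut.
Start: joints at [-1.312, 0.276, 1.505, -0, 1.361, -0.121], TCP at [0.213, -0.534, 0.231] pointing down, gripper open.
Joint ranges: [-2.89, 2.89], [-0.75, 2.08], [0.22, 2.7], [-1.18, 4.32], [0.11, 2.71], [-2.7, 2.7]. Speed limits (rad/s): [2.57, 2.57, 3.14, 3.14, 3.14, 3.14].

INTERFACE

Orientations are given as a unit quaternion [w, x, y, z].
In Python, from rig import readout, eyes, job, manip gives the robot as it stands. The module is installed in compiled form; this text tells all that it offers.
- The arm moves only by the tool carry_out, never from a script. Its argument "deltas" is one flat list of numbers, 7 for each row, row after row: the shift along the tool's x, y, z scaled (see below), then the turn, a rotation vector about the tool's x, y, z scaled (see below), then the opening, from -1 (shut) to 1 (fully open). In form: [dx, dy, dz, ax, ay, az, grip, dx, dy, dz, ax, ay, az, grip, ...]. A call has 1 to 10 rows; each row shifts and turns the commanded pose from where the row before left it, along the tool's axes as they then stand; what a row does not reach is not made up. The controller multiplies each number of a shift by 60 mm and each number of a turn by 4 degrees. A row lasts 1/8 s, in which the tool goes at most 62.5 mm and 10.7 degrees, less where a joint would pass 70% of its speed; a pose out of reach is approached as far as the arm can. A call with a number of a shift or a turn outside -1 to 1 is refused whole. A call with a gripper value outside its range is refused whole. The fingers move at their own pace and stop on an object; "newtons" is the grip in N (left out, the last holds). Time passes only in rows, so rows that do not move let the fingers close. It gives the time, the measured TCP pose, the force and the opening at its end, in the units of the state.
- readout.get_state(): the state, without advancing time (a new reading comes with each control period).
- eyes.get_image(name): name is "scene" or "top" or "wrist"; returns a dict with "color" (480x640x3 uint8, red, green, blue), "z_map" (480x640 float32, m along the optical axis (not along the pixel's ray), 0 where there is no reading), "mtx" (3x3 intrinsics, pixels), "origin" and "orientation" of the camera in the world. Camera axes: x right, y down, z forward; pixel columns grow to the right and rows downward; lengths in m; the calibration is good to about 2 mm. The wrist camera is an equidistant fisheye: a pixel r from the principal point sees the ray r / f radians off the axis. A picture is of the moment at which its call begins.
- job.sign_off(): hands the job in, once; it reports no verdict.
The state is a dict: "clock": time; "qpos": joint angles; "qd": joint speeds; "effort": joint torques, N m; "position": TCP position; "ee_rot": TCP orientation; "contact_force": force on the tool from outside, world axes, zero at the start; "moment": the same for the moment, N m; "width": finger opening in m.
Only numpy, scipy, OpenCV 4.12 (cv2) and the standard library are available. Lean on these libraries where they do the work, as an engineer would, in place of code of your own. Each camera call takes 0.05 s, during which the arm holds its last target.

TASK

Check the lid-light switch in the open miniatures case: press its roller lever down with the gripper just until the switch clicks, not into its overtravel, and let it come right up again while the lid is still propped. Then push the knee of the lid's folding stay back towards the lid's hinge to break it, and let the lid come down gently until it is fully shut, leaving the gaming things in and around the case where they are.

Things in the scene. Friction and masses are not known exactly. Their poses are not given: they have to be found in the camera images.
- case: White laminated particleboard case, 250 mm (its x) by 220 mm (its y), rim 120 mm high, walls 14 mm, fixed. Origin at the centre of its underside, z up. The lid's hinge runs along x on top of the wall at y = +110 mm; the front wall is at y = -110 mm. The switch is inside at the wall at negative x, the folding stay inside at the wall at positive x.
- lid_edge (a point): Middle of the free edge of the lid, a 250 x 230 x 16 mm panel of about 0.9 kg. The propped lid stands 78 degrees open, nearly upright over the hinge wall; shut it lies flat on the rim and this point is 128 mm above the shelf.
- case_lid (a joint): Lid angle in rad: 0 propped on the locked stay, 1.36 fully shut on the rim. A damper in the hinge makes the freed lid sink shut by its own weight in about 3 to 8 s, slowly at first, at most 0.7 rad/s: no need to push it, and driving it down faster than 1.3 rad/s is a slam. Shut, it holds the switch's roller pressed by its own weight.
- knee (a point): Centre of the knee rivet (20 mm diameter, 18 mm long along the case's x) joining the two flat steel links of the lid's folding stay, each 117 mm long, 16 mm wide. Locked, the links stand in a nearly straight line from the end wall (50 mm below the rim) up to the lid; the knee is 176 mm above the shelf, 112 mm in front of the hinge line, free to reach from above and from the front (the case's -y).
- stay_knee (a joint): Knee angle in rad: 0 locked (on its stop, just past straight), 0.16 straight, growing as the knee is pushed from the front towards the hinge (the case's +y), which takes only about 1 N. Above 0.6 (the knee 35 mm back from where it was locked) the stay folds on by itself and the lid sinks: take the gripper out to the front and up. About 3.0 with the lid shut.
- lamp_switch: Grey limit switch on a bracket inside the case, body 26 x 68 x 36 mm, fixed; its place along the case's y differs. Its lever is pivoted above this origin (which is at the underside of the switch body, 57 mm above the shelf) and points to the case's -y, sloping up.
- roller (a point): Centre of the black roller (22 mm diameter, 18 mm wide along the case's x) at the end of the switch's lever, 70 mm from its pivot. Let up, the roller's top is 139 mm above the shelf, 19 mm above the rim. Pressed straight down it clicks 14 mm below its free height; over 23 mm is overtravel and bends the lever. Springy: about 1.7 N to start, 2.9 N at the click, 3.7 N where overtravel begins.
- switch_lever (a joint): Lever angle in rad: 0 let up, grows as the roller goes down; the switch clicks at 0.20, overtravel begins at 0.34, hard stop at 0.45. The shut lid holds it at about 0.28.
- knight_mid (a point): Painted lead knight miniature, 71 mm tall, base 38 mm in diameter, standing on the case's floor; point half-way up. Leave alone.
- pebble: Smooth river pebble, 60 mm across, 21 mm thick, on the case's floor; origin at its underside. Leave alone.
- dice_cup: Stainless steel shot-glass dice cup, 54 mm in diameter, 68 mm tall, on the shelf in front of the case; origin at its underside. Leave alone.
- die_mid (a point): Pink acrylic die, 40 mm, on the shelf in front of the case; its centre. Leave alone.
- card_box: Black card box, 70 x 95 x 30 mm, on the shelf beyond the case; origin at its underside. Leave alone.
- paint_pot: Small paint jar, 40 mm in diameter, 55 mm tall, on the shelf behind the hinge wall; origin at its underside. Leave alone.

How it is judged:
On the way, in this order (a step that is already met when the one before it is completed fails the run):
1. the roller lever is held down at or past its click while the lid stands propped (value of joint switch_lever above 0.2 rad and value of joint case_lid below 0.12 rad), for 0.2 s.
2. the roller lever has come right up again, the lid still propped (value of joint switch_lever below 0.03 rad and value of joint case_lid below 0.12 rad), for 0.1 s.
3. the knee of the stay is broken (value of joint stay_knee above 0.4 rad), for 0.1 s.
At the end, for the whole second after the job is handed in: The lid lies fully shut on the case (within 0.03 rad of flat), at rest, and holds the switch pressed past its click (lever above 0.20 rad) (value of joint case_lid above 1.33 rad and value of joint switch_lever above 0.2 rad and velocity of joint case_lid below 0.05 rad/s); the robot touches nothing.
It fails at once if the roller lever is pressed into its overtravel (beyond 0.34 rad) (value of joint switch_lever above 0.34 rad).
It fails at once if the lid is driven or slammed down faster than 1.3 rad/s (velocity of joint case_lid above 1.3 rad/s).
It fails at once if a gaming thing in or around the case is moved by more than 20 mm (distance of any of knight_mid, pebble, dice_cup, die_mid, card_box, paint_pot from where it was at the start of the episode above 0.02 m).
It also fails if it takes over 51 s, if anything falls off the work surface, if the arm or the gripper's body presses on something with over 40 N, if the wrist force passes 120 N, or if a joint passes its speed limit or range.

## Working session

There is one attempt and no reset: what is moved stays moved. The work goes in short steps, Python scripts to look and compute and a tool call to move; the robot and the scene stay as the last step left them, time stands still between calls to the robot, and variables do not carry over. Pictures are saved under pics/ and viewed, and the job is handed in when it is done.

Besides the shell and the picture viewer there is one more tool, called after "Call:" in YAML: its name, and indented under it one key for each argument. carry_out: Moves the arm, as the interface text tells. Its arguments: {"type":"object","properties":{"deltas":{"type":"array"},"newtons":{"type":"number"}},"required":["deltas"]}

```bash
mkdir -p pics; python3 - <<'E'
from rig import readout, eyes, job, manip
import cv2,pickle
s=readout.get_state()
print(s)
d={}
for n in ["scene","top","wrist"]:
    i=eyes.get_image(n); d[n]=i
    cv2.imwrite(f"pics/{n}0.png",i["color"][:,:,::-1])
    print(n,i["mtx"].tolist(),i["origin"],i["orientation"])
pickle.dump(d,open("d0.pkl","wb"))
E
```

```text
{'clock': 0.0, 'qpos': array([-1.31200901e+00,  2.76633574e-01,  1.50617053e+00, -1.82153363e-05,
        1.36069830e+00, -1.20963035e-01]), 'qd': array([ 0.00033297, -0.00166213, -0.00207109,  0.0002465 ,  0.00253418,
       -0.00014654]), 'effort': array([-1.44569134e-03, -4.16782486e+01, -2.45808381e+01, -3.31723504e-04,
        1.11399003e-02, -2.07185224e-06]), 'position': array([ 0.2130143 , -0.53350188,  0.23040282]), 'ee_rot': array([-0.13278483, -0.69434517, -0.13413116,  0.69445072]), 'contact_force': array([-0.63783748,  0.97260362, -0.3304153 ]), 'moment': array([-0.02784174,  0.00836557,  0.05538199]), 'width': 0.08549033112727826}
scene [[440.3056074075599, 0.0, 321.4613778393495], [0.0, 440.3056074075599, 246.43099572652085], [0.0, 0.0, 1.0]] [ 1.03199276 -0.41557092  0.64538742] [-0.42392334  0.81710173  0.34720783 -0.17911024]
top [[616.941350851835, 0.0, 321.1101993192515], [0.0, 616.941350851835, 249.9744996658541], [0.0, 0.0, 1.0]] [5.06623113e-01 6.55153669e-04 1.28935764e+00] [ 0.03892379 -0.70045474  0.71132519 -0.04318066]
wrist [[371.64829954431775, 0.0, 313.1521555168317], [0.0, 371.64829954431775, 232.09135092186628], [0.0, 0.0, 1.0]] [ 0.28962043 -0.50294724  0.37336132] [ 0.13125059  0.81717988 -0.55398181 -0.08996934]
```

View pics/scene0.png

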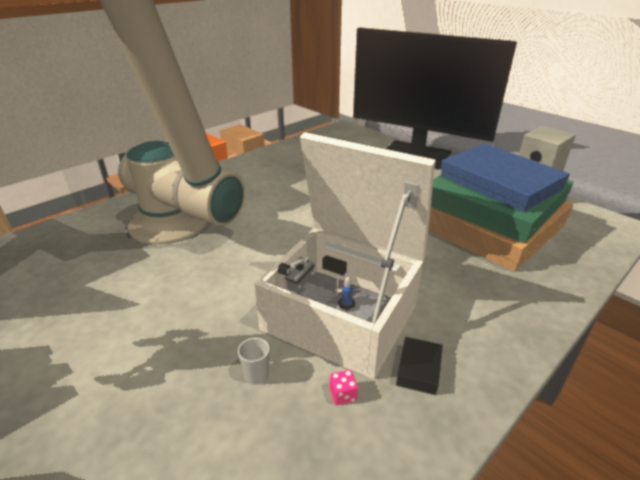

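View pics/top0.png

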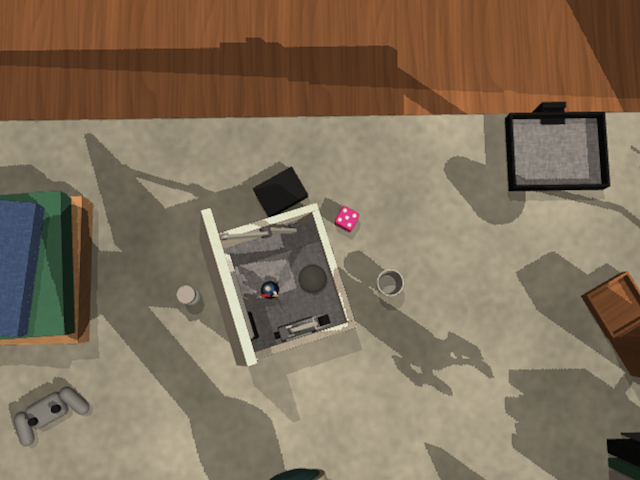

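View pics/wrist0.png

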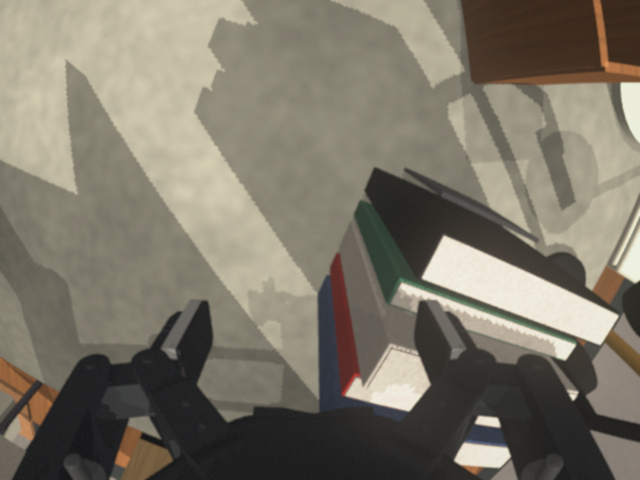

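The scene shows the propped lid, with the roller switch on the near (robot) side and the stay at the far +x side. In the top view the case is around (280,285), the roller is near (322,320) and the stay is around (260,233). Next I'll zoom in.

```bash
cat > h.py <<'E'
import numpy as np,cv2,pickle
from scipy.spatial.transform import Rotation as R
def rot(q): return R.from_quat([q[1],q[2],q[3],q[0]]).as_matrix()
def ray(im,u,v):
    K=im["mtx"]; d=np.array([(u-K[0,2])/K[0,0],(v-K[1,2])/K[1,1],1.]); return rot(im["orientation"])@d
def onz(im,u,v,z):
    d=ray(im,u,v); o=np.array(im["origin"]); return o+d*(z-o[2])/d[2]
def pt(im,u,v): return np.array(im["origin"])+ray(im,u,v)*im["z_map"][int(round(v)),int(round(u))]
def cloud(im):
    v,u=np.mgrid[0:480,0:640]; K=im["mtx"]; z=im["z_map"]
    c=np.stack([(u-K[0,2])/K[0,0]*z,(v-K[1,2])/K[1,1]*z,z],-1)
    return c@rot(im["orientation"]).T+np.array(im["origin"])
def proj(im,p):
    c=rot(im["orientation"]).T@(np.asarray(p)-np.array(im["origin"])); K=im["mtx"]
    return K[0,0]*c[0]/c[2]+K[0,2],K[1,1]*c[1]/c[2]+K[1,2]
E
python3 - <<'E'
from h import *
d=pickle.load(open("d0.pkl","rb"))
t=d["top"]["color"][190:380,190:420,::-1]; cv2.imwrite("pics/t1.png",cv2.resize(t,None,fx=3.4,fy=3.1 if 0 else 3.1,interpolation=cv2.INTER_CUBIC))
s=d["scene"]["color"][170:380,240:450,::-1]; cv2.imwrite("pics/s1.png",cv2.resize(s,None,fx=2.8,fy=2.8,interpolation=cv2.INTER_CUBIC))
c=cloud(d["top"]); print(c[240:480:40,60:640:80,2].round(3))
# rim pixels
m=(abs(c[...,2]-.12)<.006)&(d["top"]["z_map"]>0); v,u=np.nonzero(m); k=(u>180)&(u<370)&(v>190)&(v<380); print(k.sum(), c[v[k],u[k]].min(0),c[v[k],u[k]].max(0))
cv2.imwrite("pics/rim.png",(m*255).astype(np.uint8)[190:380,190:420])
E
```

```text
[[ 0.128 -0.001  0.347  0.014 -0.001  0.     0.001 -0.001]
 [ 0.129  0.005  0.318  0.032  0.002  0.006  0.001  0.011]
 [ 0.128 -0.    -0.     0.091  0.003  0.001  0.001 -0.001]
 [-0.001  0.    -0.     0.    -0.001  0.002  0.     0.   ]
 [ 0.028  0.     0.003 -0.001  0.003  0.003  0.     0.003]
 [ 0.001  0.003  0.004  0.002  0.003  0.002 -0.     0.021]]
2452 [ 0.43309165 -0.07092333  0.11406355] [0.73658848 0.22485871 0.12588006]
```

View pics/t1.png

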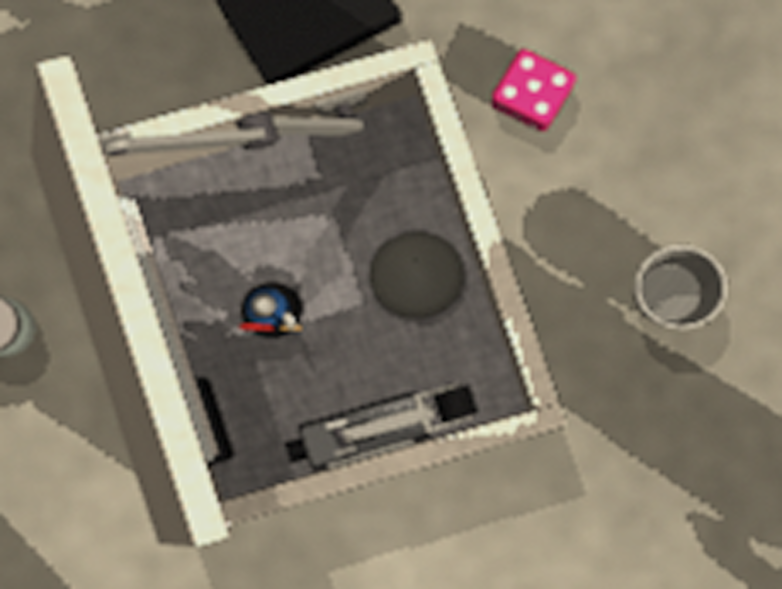

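View pics/s1.png

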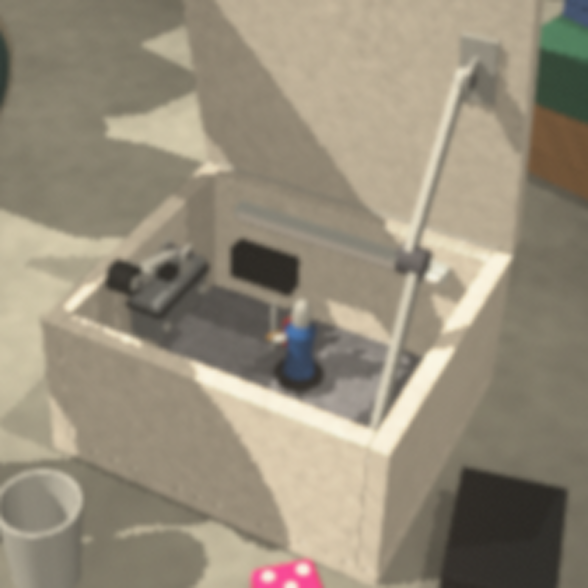

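View pics/rim.png

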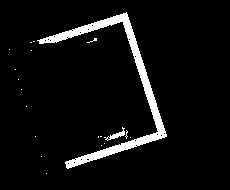

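```bash
python3 - <<'E'
from h import *
d=pickle.load(open("d0.pkl","rb")); t=d["top"]; s=d["scene"]
c=cloud(t)
m=((abs(c[...,2]-.12)<.006)&(t["z_map"]>0)).astype(np.uint8)
m[:190]=0;m[380:]=0;m[:,:190]=0;m[:,420:]=0
m=cv2.morphologyEx(m,cv2.MORPH_OPEN,np.ones((2,2),np.uint8))
n,l,st,_=cv2.connectedComponentsWithStats(m); i=1+np.argmax(st[1:,4]); v,u=np.nonzero(l==i)
P=np.array([onz(t,a,b,.12)[:2] for a,b in zip(u,v)]).astype(np.float32)
r=cv2.minAreaRect(P); print("rect",r); B=cv2.boxPoints(r); print(B)
# front corners: two with smallest y
B=B[np.argsort(B[:,1])][:2]; B=B[np.argsort(B[:,0])]; fn,ff=B  # small x, large x
print(fn,ff,np.linalg.norm(ff-fn))
ex=(ff-fn)/np.linalg.norm(ff-fn); ey=np.array([-ex[1],ex[0]]); C=(fn+ff)/2+ey*.11
print("yaw",np.arctan2(ex[1],ex[0]),"C",C)
np.save("case.npy",np.r_[C,ex])
def loc(p): q=np.asarray(p[:2])-C; return np.array([q@ex,q@ey,p[2] if len(p)>2 else 0]).round(4)
# black roller in top
col=t["color"].astype(int).sum(-1)
def blob(im,u0,u1,v0,v1,th):
    cc=im["color"].astype(int).max(-1); mm=np.zeros_like(cc,np.uint8); mm[v0:v1,u0:u1]=cc[v0:v1,u0:u1]<th
    n,l,st,ce=cv2.connectedComponentsWithStats(mm)
    for k in range(1,n):
        if st[k,4]>15: print(st[k],ce[k].round(1), pt(im,*ce[k]).round(3), loc(pt(im,*ce[k])))
print("roller top");blob(t,312,336,308,330,45)
print("roller scene");blob(s,270,300,255,280,60)
for nme,u,v,z in [("roller",323.8,319.4,.139),("knee",267,231.3,.186)]:
    p=onz(t,u,v,z); print(nme,p,loc(p),"depth",pt(t,u,v).round(4),loc(pt(t,u,v)))
print("knee scene",pt(s,387,263),loc(pt(s,387,263)))
# intersect knee
def tri(a,b):
    A=np.array(t["origin"]);D=ray(t,*a);A2=np.array(s["origin"]);D2=ray(s,*b)
    x=np.linalg.lstsq(np.stack([D,-D2],1),A2-A,rcond=None)[0]; p,q=A+x[0]*D,A2+x[1]*D2; return (p+q)/2,np.linalg.norm(p-q)
k=tri((267,231.3),(387,263)); print("tri",k,loc(k[0]))
k=tri((323.8,319.4),(284,268)); print("tri",k,loc(k[0]))
for nm,(u,v) in dict(cup=(390,284),die=(347,218),card=(280,190),pot=(187,295),knight=(269,290),pebble=(312,278)).items():
    p=pt(t,u,v); print(nm,p.round(3),loc(p))
E
```

```text
rect ((0.5867823362350464, 0.05632124841213226), (0.24972830712795258, 0.19712397456169128), 16.75706672668457)
[[ 0.4388036   0.11469775]
 [ 0.49563724 -0.07405551]
 [ 0.73476106 -0.00205526]
 [ 0.67792743  0.186698  ]]
[ 0.49563724 -0.07405551] [ 0.73476106 -0.00205526] 0.24972834
yaw 0.29246593 C [0.5834846  0.06727356]
roller top
[318 315  12  11  92] [323.3 319.8] [ 0.511 -0.009  0.139] [-0.092  -0.0523  0.1387]
roller scene
[279 265  10   9  41] [283.2 269. ] [ 0.516 -0.016  0.136] [-0.0884 -0.0599  0.1359]
roller [ 0.51124028 -0.01028969  0.139     ] [-0.0915 -0.0534  0.139 ] depth [ 0.5113 -0.0103  0.1361] [-0.0915 -0.0535  0.1361]
knee [0.67076591 0.09017696 0.186     ] [ 0.0902 -0.0032  0.186 ] depth [0.6711 0.0903 0.1839] [ 0.0905 -0.0032  0.1839]
knee scene [0.67486672 0.08835851 0.18228901] [ 0.0936 -0.0062  0.1823]
tri (array([0.67220517, 0.09111943, 0.17929719]), np.float64(0.0011747405840934022)) [ 0.0918 -0.0027  0.1793]
tri (array([ 0.51139233, -0.01018965,  0.13260236]), np.float64(0.00040920210391532123)) [-0.0914 -0.0534  0.1326]
cup [ 0.583 -0.151  0.005] [-0.0634 -0.2086  0.0045]
die [ 0.717 -0.062  0.042] [ 0.0908 -0.1624  0.0421]
card [0.78  0.075 0.029] [ 0.1909 -0.049   0.0292]
pot [0.564 0.261 0.056] [0.0373 0.1909 0.0559]
knight [0.57  0.096 0.078] [-0.0043  0.0309  0.0781]
pebble [0.596 0.011 0.032] [-0.0041 -0.0571  0.0324]
```

```bash
cat >> h.py <<'E'
CC=np.load("case.npy"); C=CC[:2]; EX=np.r_[CC[2:],0]; EZ=np.array([0,0,1.]); EY=np.cross(EZ,EX)
def W(x,y,z): return np.r_[C,0]+EX*x+EY*y+EZ*z
def L(p): q=np.asarray(p)-np.r_[C,0]; return np.array([q@EX,q@EY,q[2]])
def goal(tilt,sgn=1):  # tool x = down tilted toward +EY ; tool z = sgn*EX
    t=np.radians(tilt); x=np.sin(t)*EY-np.cos(t)*EZ; z=sgn*EX; y=np.cross(z,x); return np.stack([x,y,z],1)
def plan(s,p,Rg):
    """total shift in present tool axes, in units of 60mm, and rotvec in units of 4deg (tool axes)"""
    Rc=rot(s["ee_rot"]); d=Rc.T@(np.asarray(p)-s["position"])/.06
    r=np.degrees(R.from_matrix(Rc.T@Rg).as_rotvec())/4
    return d.round(3),r.round(3)
E
python3 - <<'E'
from h import *
from rig import readout
s=readout.get_state(); print(rot(s["ee_rot"]).round(3)); print(L(s["position"]))
for sg in (1,-1): print(plan(s,W(-.089,-.053,.28),goal(0,sg)))
for n,p in dict(roller=W(-.089,-.053,.121),knee=W(.0915,-.0027,.176)).items(): print(n,p)
E
```

```text
[[-0.     0.371 -0.929]
 [ 0.001 -0.929 -0.371]
 [-1.    -0.001 -0.   ]]
[-0.52792157 -0.46860089  0.23063693]
(array([-0.812, -6.263, -7.892]), array([-4.3748e+01, -3.1000e-02, -3.0000e-03]))
(array([-0.812, -6.263, -7.892]), array([ 1.252, -0.002,  0.02 ]))
roller [ 0.51354455 -0.00913582  0.121     ]
knee [0.67187757 0.09106897 0.176     ]
```

Call:
carry_out:
  deltas: [-0.2, -0.5, -0.6, 0.1, 0, 0, -1, -0.2, -0.5, -0.7, 0.1, 0, 0, -1, -0.2, -0.5, -0.7, 0.1, 0, 0, -1, -0.2, -0.5, -0.7, 0.1, 0, 0, -1, 0, -0.5, -0.7, 0.1, 0, 0, -1, 0, -0.5, -0.7, 0.1, 0, 0, -1, 0, -0.5, -0.7, 0.1, 0, 0, -1, 0, -0.5, -0.7, 0.1, 0, 0, -1, 0, -0.5, -0.7, 0.2, 0, 0, -1, 0, -0.5, -0.6, 0.2, 0, 0, -1]
  newtons: 30

```text
clock: 1.4
position: [0.4953, -0.1114, 0.2791]
ee_rot: [-0.104, -0.699, -0.104, 0.699]
contact_force: [-1.1, -0.4, -0.2]
width: 0.0002
```

```bash
python3 - <<'E'
from h import *
from rig import readout
s=readout.get_state(); print(s["clock"],s["qpos"].round(3),s["width"],s["contact_force"],L(s["position"])); print(plan(s,W(-.089,-.053,.18),goal(0,-1)))
E
```

```text
1.4 [-0.358  0.149  1.555 -0.     1.437  0.916] 0.00019700978926600487 [-1.1316081  -0.35082829 -0.15324182] [-0.13594886 -0.14567721  0.27907133]
(array([ 1.651, -1.542, -0.788]), array([ 0.051,  0.001, -0.001]))
```

Call:
carry_out:
  deltas: [0.4, -0.4, -0.2, 0, 0, 0, -1, 0.4, -0.4, -0.2, 0, 0, 0, -1, 0.4, -0.4, -0.2, 0, 0, 0, -1, 0.4, -0.3, -0.2, 0, 0, 0, -1, 0, 0, 0, 0, 0, 0, -1]

```text
clock: 2.02
position: [0.5126, -0.0117, 0.1813]
ee_rot: [-0.105, -0.698, -0.106, 0.701]
contact_force: [-0.1, -0.0, -0.2]
width: 0.0002
```

```bash
cat > look.py <<'E'
from h import *
import sys
from rig import readout,eyes
tag=sys.argv[1]
a=eyes.get_image("scene");b=eyes.get_image("top")
pickle.dump({"scene":a,"top":b},open(f"d{tag}.pkl","wb"))
x=cv2.resize(a["color"][120:400,200:480,::-1],(500,500),interpolation=cv2.INTER_CUBIC)
y=cv2.resize(b["color"][190:380,190:380,::-1],(300,300),interpolation=cv2.INTER_CUBIC)
o=np.zeros((500,800,3),np.uint8);o[:,:500]=x;o[:300,500:]=y
cv2.imwrite(f"pics/L{tag}.png",o)
s=readout.get_state(); print(s["clock"],s["qpos"].round(3),s["width"],s["contact_force"].round(2),"local",L(s["position"]).round(4)); print(plan(s,W(-.089,-.053,.145),goal(0,-1)))
E
python3 look.py 1
```

```text
2.125 [-1.610e-01  2.180e-01  1.709e+00 -1.000e-03  1.214e+00  1.114e+00] -0.00016060818134263575 [ 0.33 -0.08 -0.2 ] local [-0.0895 -0.0572  0.1835]
(array([ 0.642, -0.07 , -0.009]), array([ 0.061,  0.004, -0.01 ]))
```

View pics/L1.png

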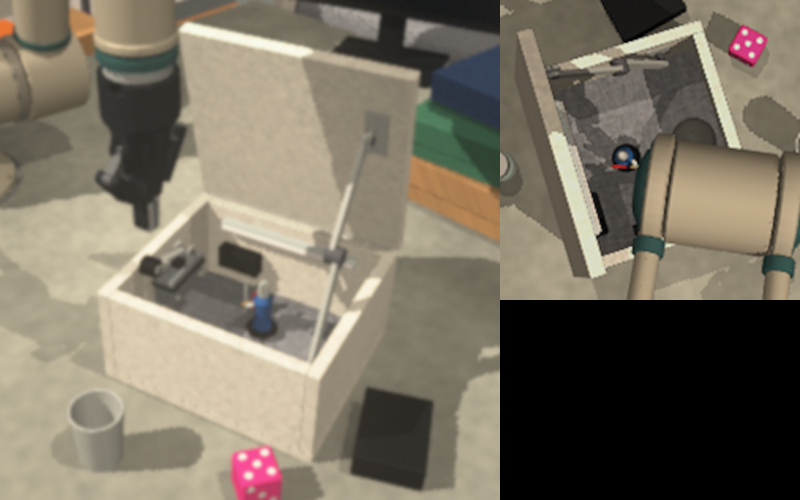

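The fingertip is right over the roller (inset (145,222), above the roller at (150,265)). Now I'll descend to just above it.

Call:
carry_out:
  deltas: [0.3, -0.05, 0, 0, 0, 0, -1, 0.3, 0, 0, 0, 0, 0, -1, 0, 0, 0, 0, 0, 0, -1]

```text
clock: 2.5
position: [0.5128, -0.011, 0.1473]
ee_rot: [-0.104, -0.699, -0.104, 0.7]
contact_force: [0.4, 0.5, 0.2]
width: -0.0002
```

```bash
cat > avg.py <<'E'
from h import *
from rig import readout,eyes
S=[]
for i in range(6):
    S.append(readout.get_state()); eyes.get_image("wrist")
f=np.array([s["contact_force"] for s in S]); p=np.array([L(s["position"]) for s in S])
print(S[-1]["clock"],"F",f.mean(0).round(2),"p",p.mean(0).round(4),p.std(0).round(4), np.degrees(np.arccos(np.clip(-rot(S[-1]["ee_rot"])[2,0],-1,1))).round(2))
E
python3 avg.py; python3 look.py 2
```

```text
2.75 F [ 0.02 -0.28 -0.26] p [-0.0892 -0.0547  0.1482] [0.0005 0.0001 0.0004] 0.13
2.9 [-0.155  0.247  1.767 -0.     1.127  1.12 ] -4.123700350756687e-05 [ 0.79 -0.1   0.5 ] local [-0.0893 -0.0541  0.1479]
(array([ 0.048, -0.018, -0.005]), array([ 0.049, -0.014, -0.008]))
```

View pics/L2.png

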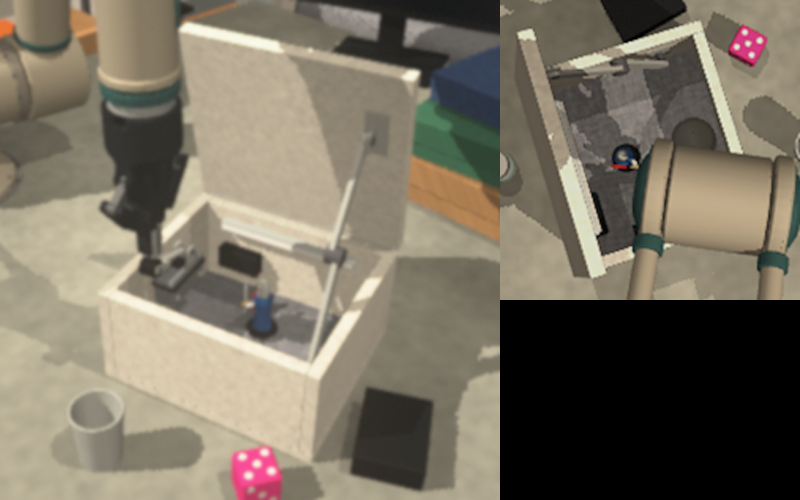

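Call:
carry_out:
  deltas: [0.1, 0, 0, 0, 0, 0, -1, 0.1, 0, 0, 0, 0, 0, -1, 0.1, 0, 0, 0, 0, 0, -1, 0.05, 0, 0, 0, 0, 0, -1, 0, 0, 0, 0, 0, 0, -1]

```text
clock: 3.52
position: [0.5134, -0.0101, 0.1262]
ee_rot: [0.104, 0.699, 0.104, -0.699]
contact_force: [0.3, 0.7, 1.8]
width: -0.0004
```

```bash
python3 avg.py; python3 look.py 3
```

```text
3.775 F [0.3  0.31 2.26] p [-0.0894 -0.0539  0.1264] [0.     0.     0.0001] 0.03
3.925 [-0.155  0.268  1.798 -0.     1.076  1.12 ] -0.00010883249437576718 [0.89 0.45 1.77] local [-0.0894 -0.0539  0.1265]
(array([-0.309, -0.015, -0.007]), array([ 0.051, -0.006, -0.004]))
```

View pics/L3.png

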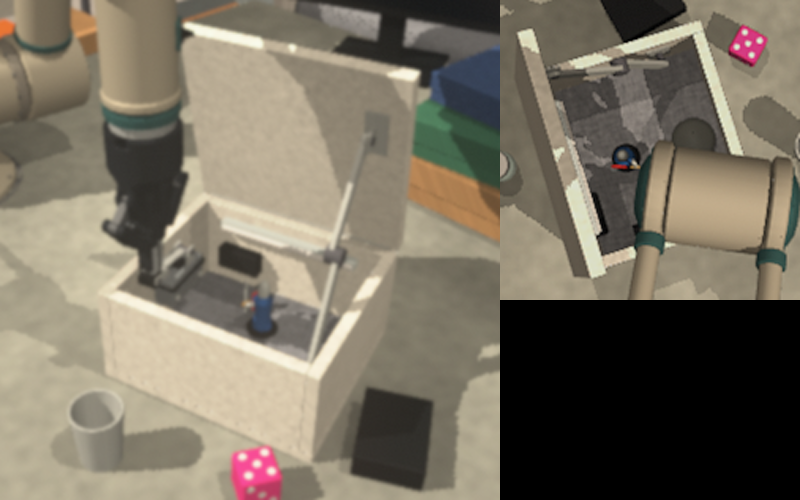

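The roller is being pressed: 2.3 N (about 2.5 N after the zero offset) at a depth of 12.6 mm. I'll go about 5.5 mm deeper, to mid-window.

Call:
carry_out:
  deltas: [0.05, 0, 0, 0, 0, 0, -1, 0.045, 0, 0, 0, 0, 0, -1, 0, 0, 0, 0, 0, 0, -1]

```text
clock: 4.3
position: [0.5133, -0.0101, 0.1204]
ee_rot: [0.104, 0.699, 0.104, -0.699]
contact_force: [0.7, 0.8, 3.1]
width: -0.0001
```

```bash
python3 avg.py; python3 look.py 4; python3 avg.py
```

```text
4.55 F [1.   0.49 2.99] p [-0.0895 -0.0538  0.1206] [0.     0.     0.0001] 0.02
4.7 [-0.155  0.274  1.806 -0.     1.062  1.12 ] 0.00019006588607595063 [-0.21 -0.46  3.07] local [-0.0895 -0.0539  0.1207]
(array([-0.405, -0.014, -0.008]), array([ 0.05 , -0.003, -0.002]))
4.95 F [0.73 0.49 3.4 ] p [-0.0895 -0.0539  0.1206] [0. 0. 0.] 0.01
```

View pics/L4.png

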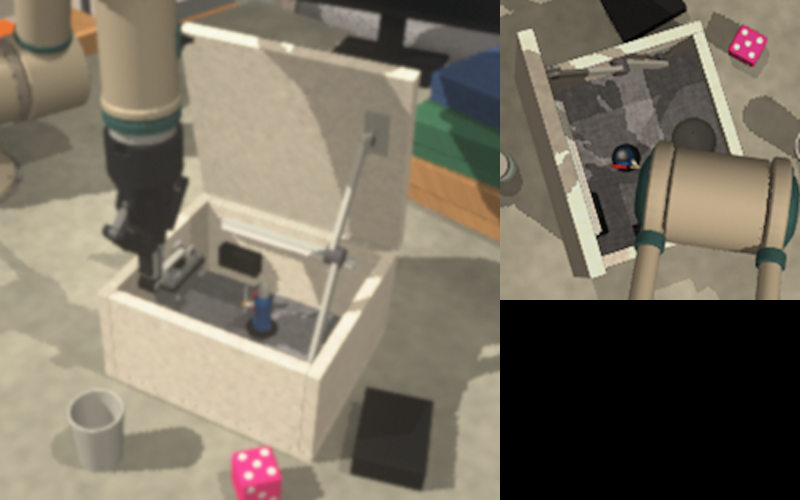

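The force is about 3.2–3.4 N at 18.4 mm, past the click and short of the overtravel point at 23 mm. It has been held long enough, so I'll lift off.

Call:
carry_out:
  deltas: [-0.1, 0, 0, 0, 0, 0, -1, -0.2, 0, 0, 0, 0, 0, -1, -0.4, 0, 0, 0, 0, 0, -1, -0.7, 0.2, 0, 0, 0, 0, -1, -0.8, 0.5, 0, 0, 0, 0, -1, -0.3, 0.9, 0, 0, 0, 0, -1, 0, 0.9, 0, 0, 0, 0, -1, 0, 0, 0, 0, 0, 0, -1]

```text
clock: 6.0
position: [0.557, -0.157, 0.2704]
ee_rot: [-0.103, -0.699, -0.102, 0.7]
contact_force: [-0.6, 0.8, 0.5]
width: 0.0001
```

```bash
python3 look.py 5; python3 - <<'E'
from h import *
from rig import readout
d=pickle.load(open("d5.pkl","rb"))
for im,(u0,u1,v0,v1,th) in ((d["scene"],(270,300,255,280,60)),(d["top"],(312,336,308,330,45))):
    cc=im["color"].astype(int).max(-1); mm=np.zeros_like(cc,np.uint8); mm[v0:v1,u0:u1]=cc[v0:v1,u0:u1]<th
    n,l,st,ce=cv2.connectedComponentsWithStats(mm); print(st[1:],ce[1:])
s=readout.get_state()
for t in (30,40): print(t,plan(s,W(.0905,-.07,.20),goal(t,-1)))
E
```

```text
6.1 [-0.39   0.262  1.429  0.     1.453  0.886] 3.870710354292848e-05 [-0.   -0.25  0.62] local [-0.09   -0.2035  0.2701]
(array([ 2.091, -2.504, -0.027]), array([0.033, 0.029, 0.029]))
[[298 267   2   2   3]] [[298.33333333 267.33333333]]
[[318 315  12  11  93]] [[323.3655914  319.79569892]]
30 (array([ 1.167, -2.215, -3.016]), array([ 0.025,  0.038, -7.471]))
40 (array([ 1.167, -2.215, -3.016]), array([ 0.022,  0.04 , -9.971]))
```

View pics/L5.png

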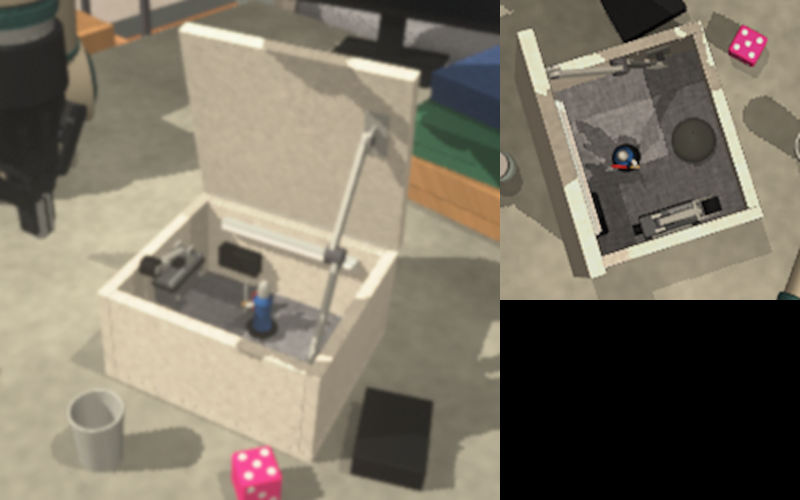

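The roller is back at its free pixel (323,320) in the top view, and the lid is still propped. Next: tilt the tool 30° with the body towards the front, and shift across to the stay's x.

Call:
carry_out:
  deltas: [0, 0, -0.4, 0, 0, -1, -1, 0, 0, -0.4, 0, 0, -1, -1, 0, 0, -0.4, 0, 0, -1, -1, 0, 0, -0.4, 0, 0, -1, -1, 0, 0, -0.4, 0, 0, -1, -1, 0, 0, -0.4, 0, 0, -1, -1, 0, 0, -0.4, 0, 0, -1, -1, 0, 0, -0.2, 0, 0, -0.5, -1, 0, 0, 0, 0, 0, 0, -1]

```text
clock: 7.22
position: [0.729, -0.0997, 0.2691]
ee_rot: [0.08, -0.647, -0.283, 0.703]
contact_force: [-0.8, -0.2, -0.2]
width: 0.0
```

```bash
python3 avg.py; python3 - <<'E'
from h import *
from rig import readout
s=readout.get_state();print(s["qpos"].round(3))
for y,z in ((-.07,.20),(-.05,.175)): print(plan(s,W(.091,y,z),goal(30,-1)))
E
```

```text
7.475 F [-0.24  0.09 -0.06] p [ 0.0907 -0.202   0.2708] [0.0003 0.0002 0.001 ] 29.95
[-0.422  0.691  0.818  0.419  1.962  0.949]
(array([ 2.139, -1.317, -0.016]), array([ 0.054,  0.022, -0.013]))
(array([ 2.666, -1.398, -0.017]), array([ 0.054,  0.022, -0.013]))
```

Call:
carry_out:
  deltas: [0.5, -0.3, 0, 0, 0, 0, -1, 0.6, -0.3, 0, 0, 0, 0, -1, 0.6, -0.3, 0, 0, 0, 0, -1, 0.6, -0.2, 0, 0, 0, 0, -1, 0.5, -0.2, 0, 0, 0, 0, -1, 0, 0, 0, 0, 0, -0.9, -1, 0, 0, 0, 0, 0, -0.8, -1, 0, 0, 0, 0, 0, -0.8, -1, 0, 0, 0, 0, 0, 0, -1]

```text
clock: 8.65
position: [0.6848, 0.0428, 0.1633]
ee_rot: [0.142, -0.621, -0.337, 0.693]
contact_force: [0.1, -0.7, 0.7]
width: 0.0002
```

```bash
python3 avg.py; python3 look.py 6; python3 - <<'E'
from h import *
from rig import readout
s=readout.get_state();print(s["qpos"].round(3))
for y,z in ((-.03,.153),(.02,.138)): print(plan(s,W(.091,y,z),goal(40,-1)))
E
```

```text
8.9 F [-0.18 -0.    0.36] p [ 0.0904 -0.0519  0.1642] [0.0002 0.0004 0.0005] 39.96
9.05 [-0.324  0.667  1.218  0.554  1.689  0.893] 4.239863089915168e-05 [-0.45 -0.32 -0.07] local [ 0.0905 -0.0514  0.1645]
(array([0.238, 0.219, 2.992]), array([0.058, 0.013, 9.992]))
[-0.324  0.667  1.218  0.554  1.689  0.893]
(array([ 0.375, -0.15 , -0.009]), array([ 0.049,  0.031, -0.008]))
(array([ 1.102, -0.628, -0.012]), array([ 0.049,  0.031, -0.008]))
```

View pics/L6.png

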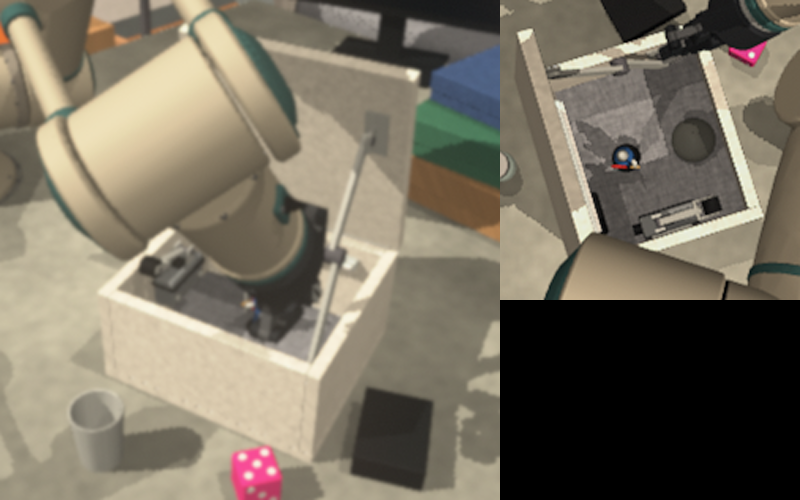

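The tip is aligned in front of the knee: in the top inset the fingertip is at (665,48) and the knee at (622,67). Now the push, back and slightly down.

Call:
carry_out:
  deltas: [0.15, -0.08, 0, 0, 0, 0, -1, 0.15, -0.08, 0, 0, 0, 0, -1, 0.15, -0.08, 0, 0, 0, 0, -1, 0.15, -0.08, 0, 0, 0, 0, -1, 0.15, -0.08, 0, 0, 0, 0, -1, 0.1, -0.06, 0, 0, 0, 0, -1, 0, 0, 0, 0, 0, 0, -1]

```text
clock: 9.93
position: [0.6688, 0.0963, 0.1428]
ee_rot: [0.141, -0.621, -0.338, 0.693]
contact_force: [0.2, 0.4, 0.1]
width: 0.0001
```

```bash
python3 look.py 7; python3 - <<'E'
from h import *
from rig import readout
s=readout.get_state()
for y,z in ((.02,.138),): print(plan(s,W(.091,y,z),goal(40,-1)))
E
```

```text
10.025 [-0.265  0.647  1.317  0.576  1.594  0.898] 0.00010919756839651432 [ 0.49 -0.67 -0.49] local [0.0903 0.0024 0.1429]
(array([-0.614,  0.677,  2.992]), array([ 0.051,  0.017, 10.004]))
(array([ 0.251, -0.172, -0.013]), array([0.041, 0.033, 0.004]))
```

View pics/L7.png

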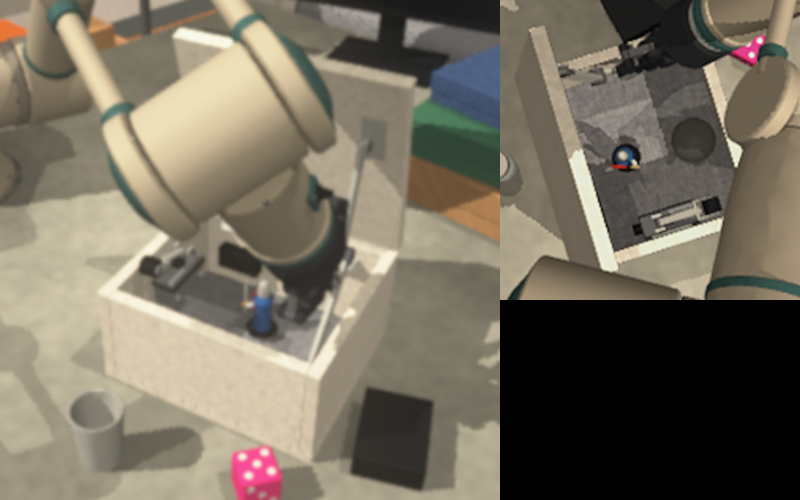

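The lid has started to move and the knee has gone back about 20 mm. I'll finish the push, then withdraw straight back along the fingers (front and up).

Call:
carry_out:
  deltas: [0.15, -0.1, 0, 0, 0, 0, -1, 0.15, -0.1, 0, 0, 0, 0, -1, 0.07, -0.05, 0, 0, 0, 0, -1, 0, 0, 0, 0, 0, 0, -1, -0.4, 0, 0, 0, 0, 0, -1, -0.9, 0, 0, 0, 0, 0, -1, -0.9, 0, 0, 0, 0, 0, -1, -0.9, 0.2, 0, 0, 0, 0, -1, -0.8, 0.4, 0, 0, 0, 0, -1, -0.8, 0.4, 0, 0, 0, 0, -1]

```text
clock: 11.28
position: [0.728, -0.0977, 0.3141]
ee_rot: [0.141, -0.621, -0.338, 0.693]
contact_force: [0.9, 0.4, -0.4]
width: 0.0004
```

```bash
python3 look.py 8
```

```text
11.375 [-0.47   0.756  0.678  0.586  2.143  1.023] -0.0001239244771454556 [-0.2  -0.65 -0.32] local [ 0.0908 -0.2043  0.313 ]
(array([ 3.759, -0.145,  3.004]), array([-4.000e-03, -3.100e-02,  9.958e+00]))
```

View pics/L8.png

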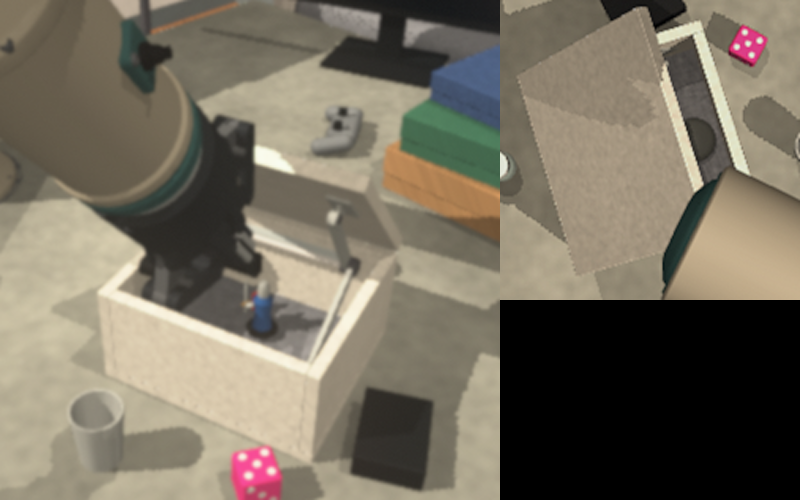

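The knee is broken and the lid is sinking (about 40° open). I'll move a bit further clear and wait.

Call:
carry_out:
  deltas: [-0.5, 0.5, 0, 0, 0, 0, -1, -0.5, 0.5, 0, 0, 0, 0, -1, 0, 0, 0, 0, 0, 0, -1, 0, 0, 0, 0, 0, 0, -1, 0, 0, 0, 0, 0, 0, -1, 0, 0, 0, 0, 0, 0, -1, 0, 0, 0, 0, 0, 0, -1, 0, 0, 0, 0, 0, 0, -1, 0, 0, 0, 0, 0, 0, -1, 0, 0, 0, 0, 0, 0, -1]

```text
clock: 12.62
position: [0.7527, -0.1781, 0.3202]
ee_rot: [0.141, -0.622, -0.337, 0.693]
contact_force: [-0.1, 0.4, -0.3]
width: -0.0001
```

Call:
carry_out:
  deltas: [0, 0, 0, 0, 0, 0, -1, 0, 0, 0, 0, 0, 0, -1, 0, 0, 0, 0, 0, 0, -1, 0, 0, 0, 0, 0, 0, -1, 0, 0, 0, 0, 0, 0, -1, 0, 0, 0, 0, 0, 0, -1, 0, 0, 0, 0, 0, 0, -1, 0, 0, 0, 0, 0, 0, -1, 0, 0, 0, 0, 0, 0, -1, 0, 0, 0, 0, 0, 0, -1]

```text
clock: 13.88
position: [0.7527, -0.178, 0.3203]
ee_rot: [0.141, -0.622, -0.337, 0.693]
contact_force: [0.7, 0.4, 0.6]
width: -0.0001
```

Call:
carry_out:
  deltas: [0, 0, 0, 0, 0, 0, -1, 0, 0, 0, 0, 0, 0, -1, 0, 0, 0, 0, 0, 0, -1, 0, 0, 0, 0, 0, 0, -1, 0, 0, 0, 0, 0, 0, -1, 0, 0, 0, 0, 0, 0, -1, 0, 0, 0, 0, 0, 0, -1, 0, 0, 0, 0, 0, 0, -1, 0, 0, 0, 0, 0, 0, -1, 0, 0, 0, 0, 0, 0, -1]

```text
clock: 15.12
position: [0.7527, -0.1781, 0.3203]
ee_rot: [0.141, -0.622, -0.337, 0.693]
contact_force: [-1.2, -0.3, 0.2]
width: 0.0003
```

```bash
python3 look.py 9; cat > lid.py <<'E'
from h import *
import sys
d=pickle.load(open(sys.argv[1],"rb"));t=d["top"];c=cloud(t)
for x in (-.06,0,.06,.1):
  for y in (.06,-.03,-.1):
    u,v=proj(t,W(x,y,.136)); u,v=int(round(u)),int(round(v)); w=np.median(c[v-2:v+3,u-2:u+3,2]); print(x,y,(u,v),round(float(w),4))
E
python3 lid.py d9.pkl
```

```text
15.225 [-0.531  0.897  0.367  0.637  2.322  1.081] -0.00013406679638531827 [-0.53  0.54 -0.49] local [ 0.0913 -0.2837  0.3203]
(array([ 4.716, -1.076,  2.991]), array([0.048, 0.018, 9.999]))
-0.06 0.06 (260, 322) 0.1364
-0.06 -0.03 (307, 307) 0.1359
-0.06 -0.1 (342, 296) 0.1371
0 0.06 (251, 291) 0.1348
0 -0.03 (297, 276) 0.1362
0 -0.1 (333, 265) 0.1367
0.06 0.06 (242, 260) 0.1374
0.06 -0.03 (287, 246) 0.1352
0.06 -0.1 (323, 235) 0.1363
0.1 0.06 (236, 240) 0.1355
0.1 -0.03 (281, 226) 0.1361
0.1 -0.1 (316, 215) 0.1357
```

View pics/L9.png

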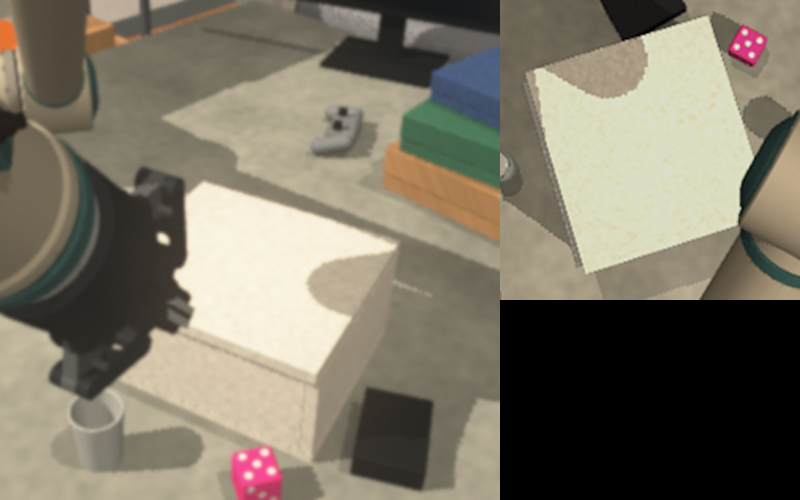

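The lid is flat: its top is at 135–137 mm over the whole panel, where 136 mm is expected. One more check for stillness, then I'll hand in.

Call:
carry_out:
  deltas: [0, 0, 0, 0, 0, 0, -1, 0, 0, 0, 0, 0, 0, -1, 0, 0, 0, 0, 0, 0, -1, 0, 0, 0, 0, 0, 0, -1, 0, 0, 0, 0, 0, 0, -1, 0, 0, 0, 0, 0, 0, -1, 0, 0, 0, 0, 0, 0, -1, 0, 0, 0, 0, 0, 0, -1]

```text
clock: 16.23
position: [0.7527, -0.1781, 0.3203]
ee_rot: [0.141, -0.622, -0.337, 0.693]
contact_force: [1.2, 0.6, 0.1]
width: -0.0004
```

```bash
python3 look.py 10; python3 lid.py d10.pkl | awk '{print $NF}' | xargs; python3 -c "
from rig import job
print(job.sign_off())"
```

```text
16.325 [-0.531  0.897  0.367  0.637  2.322  1.081] 0.0001949785447248269 [0.38 0.82 0.15] local [ 0.0913 -0.2837  0.3203]
(array([ 4.716, -1.076,  2.991]), array([0.049, 0.018, 9.999]))
0.1358 0.136 0.1367 0.1368 0.1366 0.1359 0.136 0.1354 0.1353 0.136 0.1358 0.1367
the job is handed in; nothing more can be done
None
```

I checked the switch, broke the stay and let the lid close, then handed the job in at about 16 s. No verdict was reported.

- **Switch:** I pressed the roller about 18 mm down, at roughly 3.3 N. That is past the click at 14 mm and short of overtravel at 23 mm. I held it for over 0.6 s and let it up; the roller was back at its starting pixel with the lid still propped.
- **Stay and lid:** I pushed the knee back about 40 mm from the front with the tool tilted 40°, then withdrew to the front and up. The lid sank shut without being touched.
- **Last checks:** The lid's top was at 135–137 mm everywhere in two pictures about 1 s apart, against the 136 mm expected, so it was flat and still. The gripper was about 0.17 m in front of the case, with only noise on the force reading.
- **Not measured:** I had no direct reading of the switch lever under the shut lid or of the lid's closing speed. The die, dice cup and card box looked unmoved in the pictures. I did not measure them, and the knight, pebble and paint pot were out of view or only partly visible in the last picture I viewed.

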